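Load the egg cooker and set its inner timer knob

ROBOT

A 6-joint arm with a two-finger parallel gripper is mounted at the origin on a cart in front of the work surface, level with it; the furniture and walls round the work are solid. World frame = base frame: x ahead of the robot, y to its left, z up, the work surface at z = 0. Lengths are in m, angles in rad, forces in N, time in s.
With the tool pointing down it reaches from about 0.4 to 0.925 m from the base axis. Payload 12.5 kg.
Tool frame: the origin (TCP) lies where the fingers leave the gripper's body, on its centre line; the fingertips stand manip.tip_reach ahead of it and the grasp point (between the pads) lies 59 mm ahead of it (manip.tip_reach is the distance from the TCP to the fingertips, in m); z points along the fingers, y is the line along which they close (so a half turn about z gives the same grasp; the last joint's range is limited). The gripper opens to 95 mm and grips with 3 to 60 N. Pads are 20 mm wide; open, the fingers measure 119 mm over their backs; the gripper's body (75 mm by 180 mm) begins 59 mm behind the grasp point.
Start: joints at [0.996, 0.491, 1.559, -0, 1.092, -0.106], TCP at [0.282, 0.558, 0.292] pointing down, gripper open.
Joint ranges: [-3.1, 3.1], [-0.84, 2.19], [0.05, 2.79], [-1.13, 4.28], [0.06, 2.93], [-2.69, 2.69]. Speed limits (rad/s): [2.22, 2.22, 2.79, 3.14, 3.14, 3.14].

INTERFACE

Orientations are given as a unit quaternion [w, x, y, z].
In Python, from bench import manip, workorder, telemetry, capture, camera_model gives the robot as it stands (manip), with the cameras as plain functions, the job (workorder) and the readings (telemetry).
- The arm moves only by the tool step_hand, called after ">>>" as a command line: name --argument value ..., lists and objects as JSON in quotes. Schema: {"type":"object","properties":{"moves":{"type":"array","items":{"type":"array","items":{"type":"array","items":{"type":"number"},"minItems":7,"maxItems":7},"minItems":1,"maxItems":10},"minItems":1,"maxItems":1},"only":{"type":"string"},"quiet":{"type":"boolean"},"lines":{"type":"string"}},"required":["moves"],"additionalProperties":false}. moves is a list that holds a single list of rows (three levels of brackets), with 1 to 10 rows, each of 7 numbers: dx, dy, dz in shares of 1 m (1.0 is 1 m), then a rotation vector rx, ry, rz in fractions of the full range, 1 being 90 degrees, then the opening from 0.0 (shut) to 1.0 (fully open); each row is the pose to reach, as a shift and turn from the pose commanded when the call began, along the tool's axes at that moment; what a row does not reach only later rows make up. A row lasts 1/12 s, in which the tool goes at most 0.0417 m and 0.125 rad, less where a joint would pass 70% of its speed; a pose out of reach is approached as far as the arm can. The fingers move at their own pace and stop on an object; the grip force is fixed at half the most. Time passes only in rows, so rows that do not move let the fingers close. The tool returns the time, the measured TCP pose, the force, the opening and the grip force at its end. only (a regular expression) keeps the lines of the reply that match it, lines (a string "A,B") keeps lines A to B, and quiet returns only ok. No shift or turn number may pass 1 either way. Input that does not fit is refused with a message, and nothing moves.
- telemetry.get_state(): the state, without advancing time (a new reading comes with each control period).
- capture(name): name is "scene" or "top"; returns the picture (420x560x3 uint8, red, green, blue); there is no depth.
- camera_model(name): a dict with "camera_matrix" (3x3 intrinsics, pixels), "origin" and "orientation" of the camera in the world. Camera axes: x right, y up, looking along -z (the intrinsics and any distortion apply to the point x, -y, -z); pixel columns grow to the right and rows downward; lengths in m; the calibration is good to about 2 mm. A picture is of the moment at which its call begins. camera_model takes no time and is no camera call.
- workorder.job_done(): hands the job in; it is judged then, once.
The state is a dict: "time": time; "joints": joint angles; "dq": joint speeds; "effort": joint torques, N m; "tcp_pos": TCP position; "tcp_rot": TCP orientation; "wrist_force": force on the tool from outside, world axes, zero at the start; "wrist_torque": the same for the moment, N m; "finger_gap": opening from 0.0 (shut) to 1.0 (fully open); "gripper_force": force on a finger pad.
Only numpy, scipy, OpenCV 4.12 (cv2) and the standard library are available. Lean on these libraries where they do the work, as an engineer would, in place of code of your own. Each camera call takes 0.05 s, during which the arm holds its last target. There are 200 camera calls.

TASK

Take the two eggs from the wooden block and lower them gently, blunt end down, one into each pocket of the egg cooker, so that they stand upright; do not drop them. Then turn only the inner knob until its pointer points straight at the raised pip on the outer collar, and let go. The collar is already set for the size of the eggs, so do not disturb it, and leave the tin, the beaker and the spice jar where they stand.

Things in the scene. Friction and masses are not known exactly. Their poses are not given: they have to be found in the camera images.
- cooker: egg cooker, fixed: a low white box, 106 mm along its own x, 240 mm along y, 56 mm high; origin at the centre of its underside, on the worktop; +x to its rear, z up. Its top has an aluminium plate with two round pockets in the +y half and the double knob at (0, -73 mm) in the -y half. Place and yaw differ at each start
- pocket_a (a point): centre of the mouth of the pocket at the cooker's +y end, level with the plate's top (cooker frame (0, 76, 56) mm). A bore 38 mm across and 16 mm deep; an egg is wider and rests on the bore's rim with its lowest point 11 mm below the plate's top and its widest part 11 mm above it
- pocket_b (a point): the same for the other pocket, nearer to the knob (cooker frame (0, 14, 56) mm), 62 mm from pocket_a
- egg_a: brown hen's egg, 60 g, rigid, 44 mm across and 57 mm high, standing upright, narrow end up; origin at its lowest point (blunt end), z towards the narrow end; widest 22 mm above the origin (the lower half is a hemisphere). Round, so it can be pinched from any side. The eggs are alike, and either may go into either pocket
- egg_b: the second egg, like egg_a, 62 mm from it at the start
- egg_block: light wooden egg block, fixed: 70 mm along its own x, 130 mm along y, 30 mm high, origin at the centre of its underside; two bores 38 mm across and 18 mm deep at y = +31 and -31 mm hold the eggs at the start as the cooker's pockets do. Place and yaw differ at each start
- collar (a joint): outer collar of the double knob: ribbed aluminium disc 62 mm across, from 57 to 70 mm above the worktop, easily turned (0.015 N m of friction, no detents). Rad, positive counter-clockwise from above; at 0 its pip points along the cooker's -x (to the robot). The inner pointer points at the pip when both joint values are equal
- collar_pip (a point): raised black pip on top of the collar, 6 x 7 mm and 2.7 mm high, at a radius of 27 mm from the knob's axis; the point is the centre of its top, 73 mm above the worktop
- inner_knob (a joint): inner knob above the collar, same axis, not touching it: black grip bar 36 mm long, 12 mm thick, top 103 mm above the worktop, on a thin disc 32 mm across, disc top 3.5 mm above the collar. Friction 0.03 N m, no detents, stays where left; stops at -2 and 2 rad. Rad, positive counter-clockwise from above; 0: pointer along the cooker's -x. Starts 0.5 to 1.45 rad clockwise of the pip
- pointer (a point): the point on the inner knob's pointer line at the pip's radius (27 mm from the axis), just above the collar. The pointer is the end of the grip bar with a small pointed nose (to 22 mm from the axis) below and a white line on the bar's top face, from the axis to this end
- knob_grip (a point): on the axis of both knobs, 96.5 mm above the worktop, 7 mm below the top of the inner knob's bar. With the fingers across the bar (closing at right angles to the pointer line) and the tips 7 mm above the collar, they are clear of collar, pip and disc
- tin: food tin, 75 mm across, 58 mm high, bystander; origin at the centre of its underside
- clear_beaker: clear measuring beaker, 82 mm across, 152 mm high, bystander; origin at the centre of its underside
- spice_jar: spice jar with lid, 45 mm across, 108 mm high, behind the block and the cooker, bystander; origin at the centre of its underside

How it is judged:
On the way, in this order (a step that is already met when the one before it is completed fails the run):
1. both eggs stand released and upright in the cooker's pockets, one in each (((horizontal distance between egg_a and pocket_a below 0.006 m and z of egg_a in the frame of pocket_a between -0.016 and -0.006 m and horizontal distance between egg_b and pocket_b below 0.006 m and z of egg_b in the frame of pocket_b between -0.016 and -0.006 m) or (horizontal distance between egg_a and pocket_b below 0.006 m and z of egg_a in the frame of pocket_b between -0.016 and -0.006 m and horizontal distance between egg_b and pocket_a below 0.006 m and z of egg_b in the frame of pocket_a between -0.016 and -0.006 m)) and angle between each of egg_a, egg_b's own z axis and vertical below 0.3 rad and linear speed of each of egg_a, egg_b below 0.03 m/s and contact force between the fingers and egg_a below 0.05 N and contact force between the fingers and egg_b below 0.05 N), for 0.2 s.
2. the inner knob's pointer points at the collar's pip (horizontal distance between pointer and collar_pip below 0.004 m), for 0.2 s.
At the end, for the whole second after the job is handed in: one egg in each pocket: within 6 mm of its centre, foot 6 to 16 mm below the plate top, tilted under 0.3 rad, at rest, released; pointer within 4 mm of the pip (at the pip's radius), inner knob at rest; pip within 3 mm of where it started (all of step 1 and horizontal distance between pointer and collar_pip below 0.004 m and distance of collar_pip from where it was at the start of the episode below 0.003 m and velocity of joint inner_knob between -0.05 and 0.05 rad/s); the robot touches nothing.
It fails at once if the outer collar is disturbed (its pip moves 3 mm or more) (distance of collar_pip from where it was at the start of the episode above 0.003 m).
It fails at once if an egg is dropped (falls freely by more than about 3 cm) ((linear speed of egg_a above 0.75 m/s and contact force between the fingers and egg_a below 0.05 N) or (linear speed of egg_b above 0.75 m/s and contact force between the fingers and egg_b below 0.05 N)).
It fails at once if the tin is moved more than 20 mm or tipped over (distance of tin from where it was at the start of the episode above 0.02 m or angle between tin's own z axis and vertical above 0.5 rad).
It fails at once if the beaker is moved more than 20 mm or tipped over (distance of clear_beaker from where it was at the start of the episode above 0.02 m or angle between clear_beaker's own z axis and vertical above 0.5 rad).
It fails at once if the spice jar is moved more than 20 mm or tipped over (distance of spice_jar from where it was at the start of the episode above 0.02 m or angle between spice_jar's own z axis and vertical above 0.5 rad).
It also fails if it takes over 64 s, if anything falls off the work surface, if the arm or the gripper's body presses on something with over 40 N, if the wrist force passes 120 N, or if a joint passes its speed limit or range.

## Working session

There is one attempt and no reset: what is moved stays moved. The work goes in short steps, Python scripts to look and compute and a tool call to move; the robot and the scene stay as the last step left them, time stands still between calls to the robot, and variables do not carry over. Pictures are saved under pics/ and viewed, at most 10 in all, crops included, and the job is handed in when it is done.

```bash
ls; mkdir -p pics; python3 - <<'E'
from bench import manip, workorder, telemetry, capture, camera_model
import cv2,numpy as np
for n in("scene","top"):
    im=capture(n); cv2.imwrite(f"pics/{n}0.png",im[:,:,::-1]); print(n,camera_model(n))
print(telemetry.get_state(),manip.tip_reach)
E
```

```text
bench.py
pics
scene {'camera_matrix': array([[386.54627701,   0.        , 276.58652925],
       [  0.        , 386.54627701, 204.80039376],
       [  0.        ,   0.        ,   1.        ]]), 'origin': array([-0.07828246, -0.27885004,  0.90851097]), 'orientation': array([ 0.79641494,  0.28092443, -0.18347987, -0.50313005])}
top {'camera_matrix': array([[500.38239894,   0.        , 281.38789043],
       [  0.        , 500.38239894, 208.49508058],
       [  0.        ,   0.        ,   1.        ]]), 'origin': array([ 0.24527344, -0.01436589,  1.3959296 ]), 'orientation': array([ 0.71223666,  0.07704631, -0.0717804 , -0.69399595])}
{'time': 0.1, 'joints': array([ 9.96398711e-01,  4.91507509e-01,  1.55937869e+00,  1.17816700e-06,
        1.09172639e+00, -1.05593119e-01]), 'dq': array([-0.00168078, -0.00340264, -0.00269194, -0.00081194, -0.00024844,
        0.00081293]), 'effort': array([ 3.86432192e-03, -6.13618970e+01, -2.58611423e+01,  6.94775674e-02,
        4.69121814e-02, -3.94639790e-05]), 'tcp_pos': array([0.28228777, 0.55746383, 0.29171842]), 'tcp_rot': array([-1.70558221e-04,  2.32261856e-01,  9.72653160e-01, -4.80601189e-04]), 'wrist_force': array([-0.24029231,  0.01785995, -0.22261217]), 'wrist_torque': array([-0.00471424,  0.01896499,  0.0549106 ]), 'gripper_force': 0.0, 'finger_gap': 0.99713406103129} 0.0776
```

View pics/scene0.png

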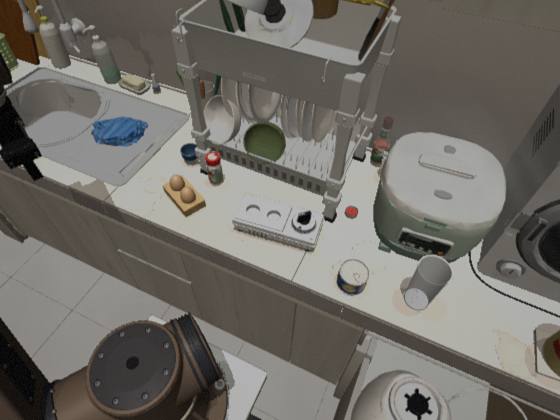

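View pics/top0.png

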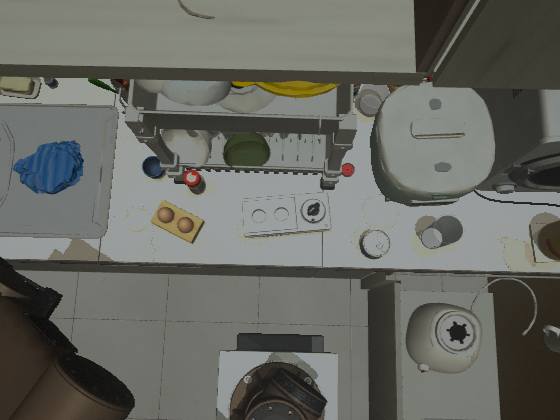

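The scene view shows the eggs at about (177,183) and (187,195), the pockets at (252,210) and (273,214), and the knob at (305,217). In the top view the eggs are at (166,214) and (185,225), the pockets at (259,215) and (281,213), and the knob at (313,210). I'll zoom in next.

```bash
cat > h.py <<'E'
import numpy as np,cv2
from scipy.spatial.transform import Rotation as R
from bench import manip, workorder, telemetry, capture, camera_model
def q(o): return R.from_quat(np.r_[o[1:],o[0]])
def ray(n,u,v):
    m=camera_model(n);K=m["camera_matrix"]
    d=np.array([(u-K[0,2])/K[0,0],-(v-K[1,2])/K[1,1],-1]);return m["origin"],q(m["orientation"]).apply(d)
def onz(n,u,v,z):
    o,d=ray(n,u,v);return (o+d*(z-o[2])/d[2])
def proj(n,p):
    m=camera_model(n);K=m["camera_matrix"]
    c=q(m["orientation"]).inv().apply(np.asarray(p)-m["origin"]);return K[0,0]*c[0]/-c[2]+K[0,2],K[1,1]*c[1]/c[2]+K[1,2]
def two(a,b):
    (o1,d1),(o2,d2)=ray("top",*a),ray("scene",*b)
    s=np.linalg.lstsq(np.c_[d1,-d2],o2-o1,rcond=None)[0];p,r=o1+d1*s[0],o2+d2*s[1];return (p+r)/2,np.linalg.norm(p-r)
E
python3 - <<'E'
import cv2,numpy as np
t=cv2.imread("pics/top0.png");s=cv2.imread("pics/scene0.png")
a=cv2.resize(t[185:257,145:345],None,fx=4,fy=4,interpolation=cv2.INTER_CUBIC)
b=cv2.resize(s[165:255,160:330],(566,300),interpolation=cv2.INTER_CUBIC)
c=np.zeros((588,800,3),np.uint8);c[:288]=a;c[288:,:566]=b
k=cv2.resize(t[190:228,295:333],(232,232),interpolation=cv2.INTER_CUBIC);c[300:532,567:799]=k
cv2.imwrite("pics/z.png",c)
from h import *
for u,v in((166,214),(185,225)):print(onz("top",u,v,.045))
for u,v in((259,215),(281,213),(313,210)):print(onz("top",u,v,.056))
E
```

```text
[0.51067148 0.31729702 0.045     ]
[0.48125271 0.26281404 0.045     ]
[0.51220909 0.06015515 0.056     ]
[5.19314155e-01 2.28464200e-04 5.60000000e-02]
[ 0.52991932 -0.08707213  0.056     ]
```

View pics/z.png

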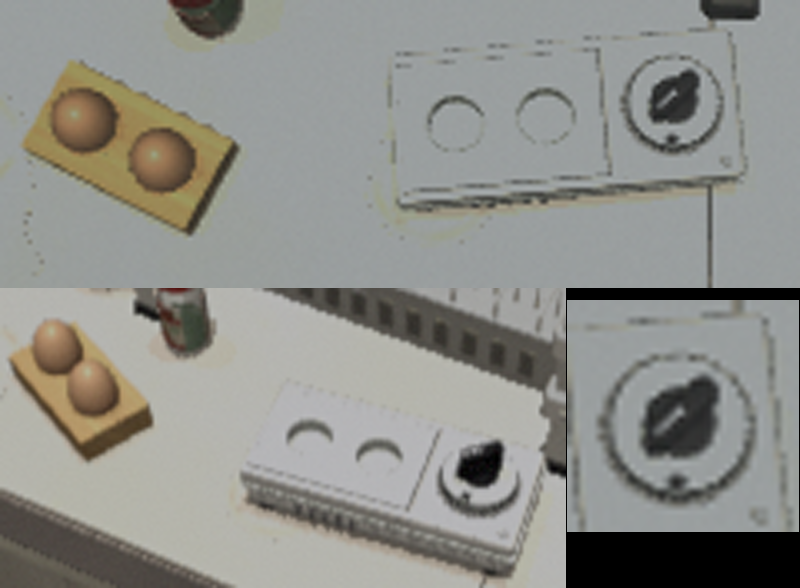

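The zoom shows the block with its brown eggs. The pockets are at crop (455,125) and (545,117), the collar's centre is near (673,104), and the pip is at (673,141). The white line points to the lower left, clockwise of the pip as stated. Next I'll measure.

```bash
python3 - <<'E'
from h import *
np.set_printoptions(precision=4,suppress=True)
t=cv2.imread("pics/top0.png");s=cv2.imread("pics/scene0.png")
C={}
for n,im,roi in(("top",t,(145,195,60,55)),("scene",s,(155,160,60,60))):
    x,y,w,h=roi;hsv=cv2.cvtColor(cv2.resize(im[y:y+h,x:x+w],None,fx=4,fy=4,interpolation=cv2.INTER_CUBIC),cv2.COLOR_BGR2HSV)
    m=((hsv[:,:,0]<14)&(hsv[:,:,1]>60)&(hsv[:,:,2]>60)).astype(np.uint8)
    m=cv2.morphologyEx(m,cv2.MORPH_OPEN,np.ones((9,9)))
    N,L,st,ce=cv2.connectedComponentsWithStats(m)
    for i in range(1,N):
        if st[i,4]>300:
            u=(ce[i]+.5)/4-.5+[x,y];print(n,u,st[i]/4,onz(n,*u,.043));C.setdefault(n,[]).append(u)
f=lambda x,y:((x+.5)/4-.5+145,(y+.5)/4-.5+185)
g=lambda x,y:((x+.5)/3.3294-.5+160,(y-288+.5)/3.3333-.5+165)
P={k:onz("top",*f(*c),z) for k,c,z in(("pa",(455.5,125),.056),("pb",(545.5,117),.056),("col",(673,104),.070),("pip",(673,141),.073))}
for k in P:print(k,P[k],f"{proj('scene',P[k])}")
print("scene pip",onz("scene",*g(466,497),.073),"collar",onz("scene",*g(479,477),.068))
print(np.linalg.norm((P["pa"]-P["pb"])[:2]),np.linalg.norm((P["pb"]-P["col"])[:2]),np.linalg.norm((P["pip"]-P["col"])[:2]))
for k in("pa","pb"):print(np.degrees(np.arctan2(*-(P[k]-P["col"])[:2]*[1,-1])))
for e in((P["pa"])*1,P["pb"]):
    print("scene crop of pocket",[(c-o+.5)*3.33 for c,o in zip(proj("scene",e),(160,165-86.5))])
E
```

```text
scene [210.1747 162.4797] [ 50.75   0.     9.25   6.75 212.5 ] [0.6292 0.278  0.043 ]
pa [0.5097 0.0614 0.056 ] (np.float64(253.4189446265421), np.float64(209.75562553033038))
pb [0.5169 0.0002 0.056 ] (np.float64(274.1607123818902), np.float64(215.41348157997578))
col [ 0.5252 -0.086   0.07  ] (np.float64(304.2168680484702), np.float64(220.97150596767514))
pip [ 0.4992 -0.0862  0.073 ] (np.float64(300.58324754743313), np.float64(227.38254729222538))
scene pip [ 0.4981 -0.0838  0.073 ] collar [ 0.5246 -0.0843  0.068 ]
0.06168360631514569 0.0865627797534648 0.026055928008419566
5.9896643497926005
5.524145787037536
scene crop of pocket [np.float64(312.7500856063852), np.float64(438.7462330160002)]
scene crop of pocket [np.float64(381.82017223169447), np.float64(457.5868936613194)]
```

```bash
python3 - <<'E'
from h import *
np.set_printoptions(precision=4,suppress=True)
f=lambda x,y:((x+.5)/4-.5+145,(y+.5)/4-.5+185)
g=lambda x,y:((x+.5)/3.3294-.5+160,(y-288+.5)/3.3333-.5+165)
for a,b in(((84,120),(57,346)),((162,160),(92,388))):
    print("egg",onz("top",*f(*a),.043),onz("scene",*g(*b),.047),two(f(*a),g(*b)))
print("jar lid",onz("top",192,177,.108),onz("scene",213,158,.108),two((192,177),(213,158)))
print("leg foot",onz("top",328,187,0.),onz("scene",331,217,0.), "leg top",two((354,118),(354,72)))
print("left leg foot",onz("top",178,180,0.),onz("scene",207,170,0.),"top",two((138,120),(180,30)))
# inner knob in top, upscaled
t=cv2.imread("pics/top0.png")[190:230,292:335];s=cv2.imread("pics/scene0.png")[197:240,283:326]
c=np.hstack([cv2.resize(i,(390,390),interpolation=cv2.INTER_LANCZOS4) for i in(t,s)])
cv2.imwrite("pics/k.png",c)
E
```

```text
egg [0.5093 0.3187 0.043 ] [0.5106 0.322  0.047 ] (array([0.5066, 0.3167, 0.0537]), np.float64(0.0016904050455247921))
egg [0.4827 0.263  0.043 ] [0.4822 0.2656 0.047 ] (array([0.4805, 0.2622, 0.0509]), np.float64(0.0024247152558474045))
jar lid [0.6007 0.2399 0.108 ] [0.5958 0.2385 0.108 ] (array([0.6019, 0.2419, 0.1015]), np.float64(0.00195739340687923))
leg foot [ 0.6106 -0.1324  0.    ] [ 0.6235 -0.1358  0.    ] leg top (array([ 0.6205, -0.1337,  0.4812]), np.float64(0.016183519528733797))
left leg foot [0.6205 0.3011 0.    ] [ 0.63    0.2967 -0.    ] top (array([0.61  , 0.2812, 0.4779]), np.float64(0.0037078666457929827))
```

View pics/k.png

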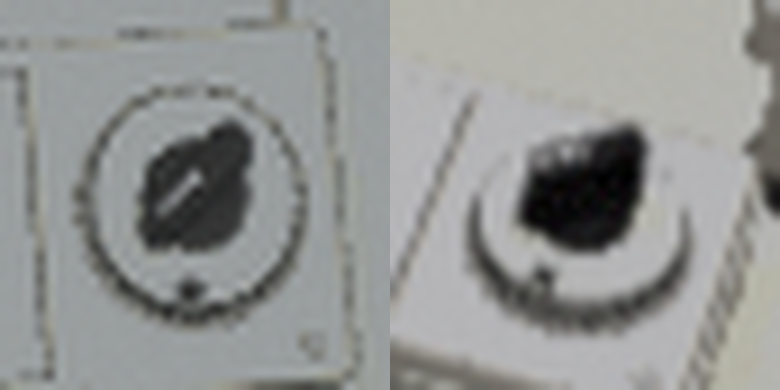

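```bash
cat >> h.py <<'E'
def go(x,y,z,deg):
    s=telemetry.get_state();T=q(s["tcp_rot"]);c=np.radians(deg)
    yt=T.apply([0,1,0]);
    if yt[:2]@[np.cos(c),np.sin(c)]<0:c+=np.pi
    Y=np.array([np.cos(c),np.sin(c),0]);Z=np.array([0,0,-1.]);X=np.cross(Y,Z)
    G=R.from_matrix(np.c_[X,Y,Z])
    print("go",np.r_[T.inv().apply(np.array([x,y,z])-s["tcp_pos"]),(T.inv()*G).as_rotvec()].round(4),"tcp",s["tcp_pos"].round(4),"q",s["joints"].round(2),"t",s["time"])
E
python3 - <<'E'
from h import *
go(.5095,.319,.22,105)
f=lambda x,y:((x+.5)/390*43-.5+292,(y+.5)/390*40-.5+190)
a,b=onz("top",*f(197,175),.103),onz("top",*f(160,215),.103);p=onz("top",*f(190,290),.073);c=onz("top",*f(190,200),.070)
print(a,b,p,c,np.degrees(np.arctan2(*(b-a)[1::-1])),np.degrees(np.arctan2(*(p-[.5248,-.086,0])[1::-1])))
E
```

```text
go [-3.104e-01 -1.100e-01  7.180e-02 -9.000e-04 -5.000e-04 -7.306e-01] tcp [0.2823 0.5575 0.2917] q [ 1.    0.49  1.56  0.    1.09 -0.11] t 0.1
[ 0.52670583 -0.08516064  0.103     ] [ 0.51535866 -0.07454954  0.103     ] [ 0.50071544 -0.08515333  0.073     ] [ 0.52673372 -0.0849724   0.07      ] 136.91991010307495 177.98665565155508
```

Careful with the scale: turns go in shares of 90 degrees. That gives: -0.73 rad / 1.5708 = -0.4647.

>>> step_hand --moves '[[[-0.31, -0.11, 0.072, -0.0006, 0, -0.4647, 1], [-0.31, -0.11, 0.072, -0.0006, 0, -0.4647, 1], [-0.31, -0.11, 0.072, -0.0006, 0, -0.4647, 1], [-0.31, -0.11, 0.072, -0.0006, 0, -0.4647, 1], [-0.31, -0.11, 0.072, -0.0006, 0, -0.4647, 1], [-0.31, -0.11, 0.072, -0.0006, 0, -0.4647, 1], [-0.31, -0.11, 0.072, -0.0006, 0, -0.4647, 1], [-0.31, -0.11, 0.072, -0.0006, 0, -0.4647, 1], [-0.31, -0.11, 0.072, -0.0006, 0, -0.4647, 1], [-0.31, -0.11, 0.072, -0.0006, 0, -0.4647, 1]]]'

```text
time: 0.93
tcp_pos: [0.5112, 0.3168, 0.219]
tcp_rot: [-0.001, -0.128, 0.992, 0.0]
wrist_force: [-0.5, -1.0, -1.0]
finger_gap: 1.0
gripper_force: 0.0
```

```bash
python3 -c "
from h import *
go(.5095,.319,.1116,105)"
```

```text
go [ 0.0009  0.0026  0.1074  0.0004 -0.0012 -0.0047] tcp [0.5112 0.3168 0.219 ] q [ 0.44  0.54  1.7   0.    0.91 -1.38] t 0.9333
```

In the tool's units: -0.004 rad / 1.5708 = -0.0025.

>>> step_hand --moves '[[[0.001, 0.002, 0.02, 0, -0.0006, -0.0025, 1], [0.001, 0.002, 0.045, 0, -0.0006, -0.0025, 1], [0.001, 0.002, 0.07, 0, -0.0006, -0.0025, 1], [0.001, 0.002, 0.09, 0, -0.0006, -0.0025, 1], [0.001, 0.002, 0.1, 0, -0.0006, -0.0025, 1], [0.001, 0.002, 0.107, 0, -0.0006, -0.0025, 1], [0.001, 0.002, 0.107, 0, -0.0006, -0.0025, 1], [0.001, 0.002, 0.107, 0, -0.0006, -0.0025, 1]]]'

```text
time: 1.6
tcp_pos: [0.5078, 0.3217, 0.1139]
tcp_rot: [0.001, -0.132, 0.991, 0.001]
wrist_force: [-0.7, 0.1, -0.2]
finger_gap: 0.999
gripper_force: 0.0
```

```bash
python3 - <<'E'
from h import *
go(.5095,.319,.1116,105)
for n in("top","scene"):
    i=capture(n)[:,:,::-1]
    cv2.imwrite(f"pics/{n}1.png",i)
t=cv2.imread("pics/top1.png")[170:250,130:230];s=cv2.imread("pics/scene1.png")[145:225,140:240]
cv2.imwrite("pics/e1.png",np.hstack([cv2.resize(j,(400,320),interpolation=cv2.INTER_CUBIC) for j in(t,s)]))
E
```

```text
go [-0.0009 -0.003   0.0023  0.0011  0.0021  0.0038] tcp [0.5078 0.3217 0.1139] q [ 0.45  0.68  1.77  0.    0.69 -1.38] t 1.6
```

View pics/e1.png

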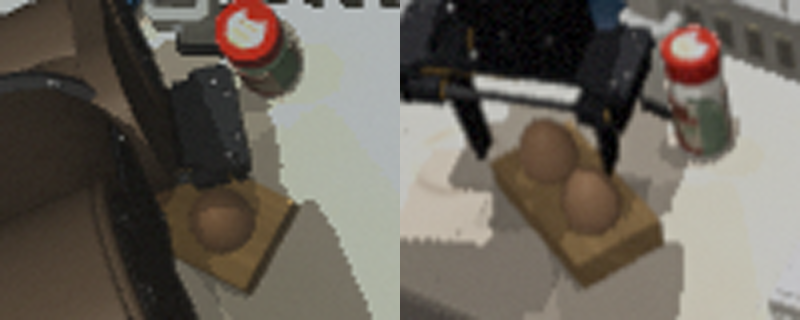

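The fingers straddle egg_a, seen at (550,150) in the right half, and are clear of egg_b and the jar. I'll correct the last few millimetres and close.

In the tool's units: 0.004 rad / 1.5708 = 0.0025.

>>> step_hand --moves '[[[-0.001, -0.003, 0.002, 0.0006, 0.0013, 0.0025, 1], [-0.001, -0.003, 0.002, 0.0006, 0.0013, 0.0025, 1], [-0.001, -0.003, 0.002, 0.0006, 0.0013, 0.0025, 0.4], [-0.001, -0.003, 0.002, 0.0006, 0.0013, 0.0025, 0.3], [-0.001, -0.003, 0.002, 0.0006, 0.0013, 0.0025, 0.2], [-0.001, -0.003, 0.002, 0.0006, 0.0013, 0.0025, 0.2], [-0.001, -0.003, 0.002, 0.0006, 0.0013, 0.0025, 0.2], [-0.001, -0.003, 0.002, 0.0006, 0.0013, 0.0025, 0.2]]]'

```text
time: 2.37
tcp_pos: [0.5095, 0.3186, 0.1113]
tcp_rot: [-0.0, -0.13, 0.991, -0.0]
wrist_force: [-0.8, 0.3, 0.6]
finger_gap: 0.635
gripper_force: 0.0
```

```bash
python3 -c "
from h import *
go(.5095,.319,.1116,105)"
```

```text
go [-0.0001  0.0004 -0.0003 -0.     -0.0006 -0.0006] tcp [0.5095 0.3186 0.1113] q [ 0.45  0.68  1.77  0.    0.68 -1.38] t 2.3667
```

>>> step_hand --moves '[[[0, 0, 0, 0, 0, 0, 0.2], [0, 0, 0, 0, 0, 0, 0.2], [0, 0, 0, 0, 0, 0, 0.2], [0, 0, 0, 0, 0, 0, 0.2], [0, 0, 0, 0, 0, 0, 0.2], [0, 0, 0, 0, 0, 0, 0.2], [0, 0, 0, 0, 0, 0, 0.2]]]'

```text
time: 2.95
tcp_pos: [0.5094, 0.3198, 0.1117]
tcp_rot: [0.0, -0.13, 0.991, 0.001]
wrist_force: [-2.8, 9.4, 2.6]
finger_gap: 0.448
gripper_force: 30.0
```

>>> step_hand --moves '[[[0, 0, -0.005, 0, 0, 0, 0.2], [0, 0, -0.012, 0, 0, 0, 0.2], [0, 0, -0.025, 0, 0, 0, 0.2], [0, 0, -0.045, 0, 0, 0, 0.2], [0, 0, -0.07, 0, 0, 0, 0.2], [0, 0, -0.09, 0, 0, 0, 0.2], [0, 0, -0.1, 0, 0, 0, 0.2], [0, 0, -0.1, 0, 0, 0, 0.2]]]'

```text
time: 3.62
tcp_pos: [0.5101, 0.3187, 0.2136]
tcp_rot: [0.002, -0.13, 0.991, 0.0]
wrist_force: [0.6, -0.3, -0.5]
finger_gap: 0.452
gripper_force: 30.0
```

```bash
python3 -c "
from h import *
go(.5097,.0615,.2126,55)"
```

```text
go [ 6.680e-02 -2.484e-01  7.000e-04  1.900e-03  2.700e-03  8.720e-01] tcp [0.5101 0.3187 0.2136] q [ 0.45  0.54  1.7  -0.    0.89 -1.38] t 3.6167
```

In the tool's units: 0.87 rad / 1.5708 = 0.5539.

>>> step_hand --moves '[[[0.003, -0.01, 0, 0.0013, 0.0019, 0.0255, 0.2], [0.009, -0.03, 0, 0.0013, 0.0019, 0.07, 0.2], [0.016, -0.06, 0, 0.0013, 0.0019, 0.1273, 0.2], [0.024, -0.09, 0, 0.0013, 0.0019, 0.191, 0.2], [0.032, -0.12, 0, 0.0013, 0.0019, 0.2546, 0.2], [0.04, -0.15, 0, 0.0013, 0.0019, 0.3183, 0.2], [0.048, -0.18, 0, 0.0013, 0.0019, 0.382, 0.2], [0.056, -0.21, 0, 0.0013, 0.0019, 0.4456, 0.2], [0.063, -0.235, 0, 0.0013, 0.0019, 0.5029, 0.2], [0.067, -0.248, 0, 0.0013, 0.0019, 0.5539, 0.2]]]'

```text
time: 4.45
tcp_pos: [0.5084, 0.0591, 0.2102]
tcp_rot: [-0.002, 0.303, 0.953, -0.002]
wrist_force: [0.2, -0.8, 0.1]
finger_gap: 0.447
gripper_force: 30.0
```

>>> step_hand --moves '[[[0, 0, 0, 0, 0, 0, 0.2], [0, 0, 0, 0, 0, 0, 0.2], [0, 0, 0, 0, 0, 0, 0.2]]]'

```text
time: 4.7
tcp_pos: [0.5087, 0.0622, 0.2107]
tcp_rot: [-0.002, 0.299, 0.954, -0.001]
wrist_force: [-1.0, 0.6, -0.5]
finger_gap: 0.452
gripper_force: 30.0
```

```bash
python3 - <<'E'
from h import *
go(.5097,.0615,.2126,55)
for n in("top","scene"):
    cv2.imwrite(f"pics/{n}2.png",capture(n)[:,:,::-1])
t=cv2.imread("pics/top2.png")[160:260,220:345];s=cv2.imread("pics/scene2.png")[150:250,210:335]
cv2.imwrite("pics/e2.png",np.hstack([cv2.resize(j,(400,320),interpolation=cv2.INTER_CUBIC) for j in(t,s)]))
E
```

```text
go [-0.0012 -0.     -0.0019 -0.0039 -0.003   0.0042] tcp [0.5087 0.0622 0.2107] q [-0.01  0.44  1.92 -0.    0.79 -0.97] t 4.7
```

View pics/e2.png

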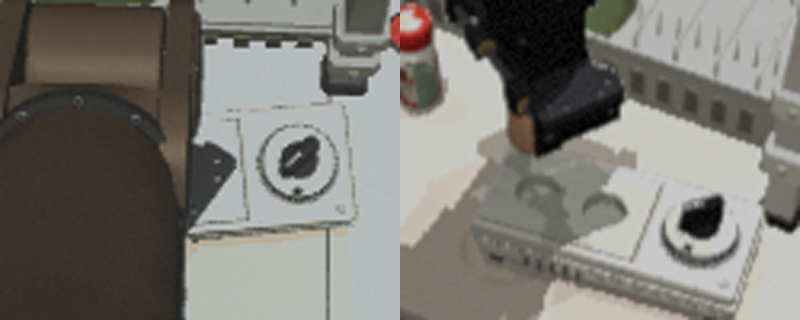

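The egg (brown at (520,130)) is held upright and clear above pocket_a. Now I'll lower it.

In the tool's units: 0.004 rad / 1.5708 = 0.0025.

>>> step_hand --moves '[[[-0.001, 0, 0.01, -0.0019, -0.0019, 0.0025, 0.2], [-0.001, 0, 0.025, -0.0019, -0.0019, 0.0025, 0.2], [-0.001, 0, 0.04, -0.0019, -0.0019, 0.0025, 0.2], [-0.001, 0, 0.052, -0.0019, -0.0019, 0.0025, 0.2], [-0.001, 0, 0.056, -0.0019, -0.0019, 0.0025, 0.2], [-0.001, 0, 0.056, -0.0019, -0.0019, 0.0025, 0.2], [-0.001, 0, 0.056, -0.0019, -0.0019, 0.0025, 0.2]]]'

```text
time: 5.38
tcp_pos: [0.5096, 0.0615, 0.1555]
tcp_rot: [0.0, 0.301, 0.954, -0.0]
wrist_force: [0.6, -1.3, -0.1]
finger_gap: 0.449
gripper_force: 30.0
```

```bash
python3 -c "
from h import *
go(.5097,.0615,.1385,55)"
```

```text
go [-0.0001  0.0001  0.017  -0.0005  0.0008 -0.0008] tcp [0.5096 0.0615 0.1555] q [-0.01  0.53  1.97 -0.    0.65 -0.97] t 5.3833
```

>>> step_hand --moves '[[[0, 0, 0.004, 0, 0, 0, 0.2], [0, 0, 0.008, 0, 0, 0, 0.2], [0, 0, 0.011, 0, 0, 0, 0.2], [0, 0, 0.014, 0, 0, 0, 0.2], [0, 0, 0.016, 0, 0, 0, 0.2], [0, 0, 0.017, 0, 0, 0, 0.2], [0, 0, 0.017, 0, 0, 0, 0.2], [0, 0, 0.017, 0, 0, 0, 0.2]]]'

```text
time: 6.05
tcp_pos: [0.5099, 0.0613, 0.1385]
tcp_rot: [0.001, 0.302, 0.953, 0.0]
wrist_force: [1.2, 4.8, 3.2]
finger_gap: 0.45
gripper_force: 30.0
```

>>> step_hand --moves '[[[0.001, 0.001, 0, 0, 0, 0, 0.2], [0.001, 0.001, 0.0005, 0, 0, 0, 0.2], [0.001, 0.001, 0.001, 0, 0, 0, 0.2]]]'

```text
time: 6.3
tcp_pos: [0.5097, 0.0624, 0.1376]
tcp_rot: [0.001, 0.302, 0.953, -0.0]
wrist_force: [2.3, 0.7, 6.6]
finger_gap: 0.447
gripper_force: 30.0
```

>>> step_hand --moves '[[[0, 0, 0, 0, 0, 0, 0.5], [0, 0, 0, 0, 0, 0, 0.6], [0, 0, 0, 0, 0, 0, 0.7], [0, 0, 0, 0, 0, 0, 0.8], [0, 0, 0, 0, 0, 0, 0.9], [0, 0, 0, 0, 0, 0, 0.9], [0, 0, 0, 0, 0, 0, 0.9], [0, 0, 0, 0, 0, 0, 0.9], [0, 0, 0, 0, 0, 0, 0.9]]]'

```text
time: 7.05
tcp_pos: [0.5093, 0.0624, 0.1373]
tcp_rot: [0.0, 0.302, 0.953, -0.0]
wrist_force: [-0.1, -0.2, -0.5]
finger_gap: 0.898
gripper_force: 0.0
```

>>> step_hand --moves '[[[0, 0, -0.005, 0, 0, 0, 0.95], [0, 0, -0.015, 0, 0, 0, 1], [0, 0, -0.03, 0, 0, 0, 1], [0, 0, -0.05, 0, 0, 0, 1], [0, 0, -0.075, 0, 0, 0, 1], [0, 0, -0.095, 0, 0, 0, 1], [0, 0, -0.095, 0, 0, 0, 1]]]'

```text
time: 7.63
tcp_pos: [0.5102, 0.0626, 0.2366]
tcp_rot: [0.003, 0.302, 0.953, 0.001]
wrist_force: [-0.2, 0.1, 0.9]
finger_gap: 1.0
gripper_force: 0.0
```

```bash
python3 -c "
from h import *
go(.4825,.2645,.22,105)"
```

```text
go [ 1.389e-01  1.493e-01  1.630e-02  3.000e-04  6.900e-03 -8.745e-01] tcp [0.5102 0.0626 0.2366] q [-0.01  0.4   1.9  -0.    0.84 -0.96] t 7.6333
```

Now to egg_b, with a picture on the way to check the placement.

In the tool's units: -0.874 rad / 1.5708 = -0.5564.

>>> step_hand --moves '[[[0.139, 0.149, 0.016, 0, 0.0038, -0.5564, 1], [0.139, 0.149, 0.016, 0, 0.0038, -0.5564, 1], [0.139, 0.149, 0.016, 0, 0.0038, -0.5564, 1], [0.139, 0.149, 0.016, 0, 0.0038, -0.5564, 1], [0.139, 0.149, 0.016, 0, 0.0038, -0.5564, 1], [0.139, 0.149, 0.016, 0, 0.0038, -0.5564, 1], [0.139, 0.149, 0.016, 0, 0.0038, -0.5564, 1], [0.139, 0.149, 0.016, 0, 0.0038, -0.5564, 1], [0.139, 0.149, 0.016, 0, 0.0038, -0.5564, 1], [0.139, 0.149, 0.016, 0, 0.0038, -0.5564, 1]]]'

```text
time: 8.47
tcp_pos: [0.4813, 0.264, 0.2162]
tcp_rot: [-0.003, -0.128, 0.992, 0.0]
wrist_force: [0.1, 1.0, 0.2]
finger_gap: 0.996
gripper_force: 0.0
```

```bash
python3 - <<'E'
from h import *
go(.4825,.2645,.1116,105)
for n in("top","scene"):
    cv2.imwrite(f"pics/{n}3.png",capture(n)[:,:,::-1])
t=cv2.imread("pics/top3.png")[160:260,220:345];s=cv2.imread("pics/scene3.png")[160:260,180:305]
cv2.imwrite("pics/e3.png",np.hstack([cv2.resize(j,(400,320),interpolation=cv2.INTER_CUBIC) for j in(t,s)]))
E
```

```text
go [-0.0018  0.      0.1046  0.0016 -0.005  -0.0054] tcp [0.4813 0.264  0.2162] q [ 0.38  0.48  1.83  0.    0.84 -1.45] t 8.4667
```

View pics/e3.png

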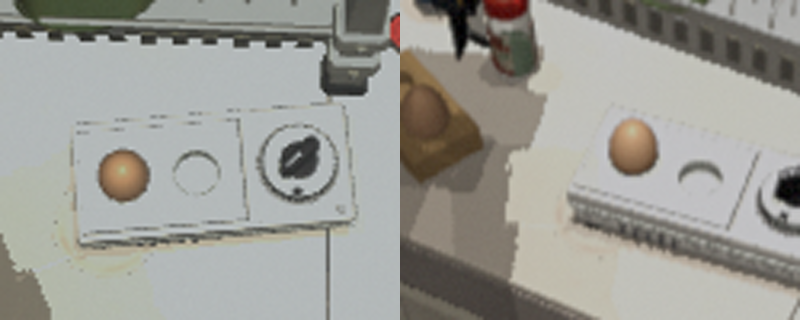

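Egg_a stands upright in pocket_a, at (123,175) on the left and (633,146) on the right. Next I'll descend on egg_b.

In the tool's units: -0.004 rad / 1.5708 = -0.0025.

>>> step_hand --moves '[[[-0.001, 0, 0.02, 0.0006, -0.0025, -0.0019, 1], [-0.001, 0, 0.045, 0.0006, -0.0025, -0.0019, 1], [-0.001, 0, 0.07, 0.0006, -0.0025, -0.0019, 1], [-0.001, 0, 0.085, 0.0006, -0.0025, -0.0019, 1], [-0.001, 0, 0.094, 0.0006, -0.0025, -0.0019, 1], [-0.001, 0, 0.094, 0.0006, -0.0025, -0.0019, 1], [-0.001, 0, 0.094, 0.0006, -0.0025, -0.0019, 1]]]'

```text
time: 9.15
tcp_pos: [0.4819, 0.2644, 0.1224]
tcp_rot: [-0.001, -0.131, 0.991, 0.0]
wrist_force: [0.4, -0.2, 0.1]
finger_gap: 1.002
gripper_force: 0.0
```

```bash
python3 -c "
from h import *
go(.4825,.2645,.1116,105)"
```

```text
go [-0.0006 -0.0001  0.0108  0.0005 -0.0012  0.0012] tcp [0.4819 0.2644 0.1224] q [ 0.38  0.62  1.9   0.    0.63 -1.45] t 9.15
```

In the tool's units: -0.001 rad / 1.5708 = -0.0006.

>>> step_hand --moves '[[[0, 0, 0.005, 0, -0.0006, 0, 0.9], [0, 0, 0.01, 0, -0.0006, 0, 0.7], [0, 0, 0.011, 0, -0.0006, 0, 0.5], [0, 0, 0.011, 0, -0.0006, 0, 0.2], [0, 0, 0.011, 0, -0.0006, 0, 0.2], [0, 0, 0.011, 0, -0.0006, 0, 0.2], [0, 0, 0.011, 0, -0.0006, 0, 0.2], [0, 0, 0.011, 0, -0.0006, 0, 0.2], [0, 0, 0.011, 0, -0.0006, 0, 0.2], [0, 0, 0.011, 0, -0.0006, 0, 0.2]]]'

```text
time: 9.98
tcp_pos: [0.4817, 0.2646, 0.1112]
tcp_rot: [0.0, -0.132, 0.991, 0.0]
wrist_force: [-0.0, -0.0, 0.8]
finger_gap: 0.451
gripper_force: 30.0
```

>>> step_hand --moves '[[[0, 0, 0, 0, 0, 0, 0.2], [0, 0, 0, 0, 0, 0, 0.2], [0, 0, 0, 0, 0, 0, 0.2], [0, 0, 0, 0, 0, 0, 0.2]]]'

```text
time: 10.32
tcp_pos: [0.4817, 0.2646, 0.1112]
tcp_rot: [-0.0, -0.132, 0.991, 0.0]
wrist_force: [0.4, -1.4, 0.9]
finger_gap: 0.447
gripper_force: 30.0
```

>>> step_hand --moves '[[[0, 0, -0.005, 0, 0, 0, 0.2], [0, 0, -0.012, 0, 0, 0, 0.2], [0, 0, -0.025, 0, 0, 0, 0.2], [0, 0, -0.045, 0, 0, 0, 0.2], [0, 0, -0.07, 0, 0, 0, 0.2], [0, 0, -0.09, 0, 0, 0, 0.2], [0, 0, -0.11, 0, 0, 0, 0.2], [0, 0, -0.12, 0, 0, 0, 0.2], [0, 0, -0.12, 0, 0, 0, 0.2]]]'

```text
time: 11.07
tcp_pos: [0.4821, 0.2647, 0.2335]
tcp_rot: [0.002, -0.132, 0.991, 0.001]
wrist_force: [0.4, 0.2, -0.9]
finger_gap: 0.448
gripper_force: 30.0
```

```bash
python3 -c "
from h import *
go(.516,.0005,.2312,55)"
```

```text
go [ 0.0363 -0.2639  0.0019  0.0027  0.0032  0.8751] tcp [0.4821 0.2647 0.2335] q [ 0.38  0.45  1.81  0.    0.87 -1.45] t 11.0667
```

In the tool's units: 0.875 rad / 1.5708 = 0.557.

>>> step_hand --moves '[[[0.001, -0.01, 0, 0.0013, 0.0019, 0.0255, 0.2], [0.004, -0.03, 0, 0.0013, 0.0019, 0.07, 0.2], [0.008, -0.06, 0, 0.0013, 0.0019, 0.1273, 0.2], [0.012, -0.09, 0, 0.0013, 0.0019, 0.191, 0.2], [0.016, -0.12, 0, 0.0013, 0.0019, 0.2546, 0.2], [0.02, -0.15, 0, 0.0013, 0.0019, 0.3183, 0.2], [0.024, -0.18, 0, 0.0013, 0.0019, 0.382, 0.2], [0.029, -0.21, 0, 0.0013, 0.0019, 0.4456, 0.2], [0.033, -0.24, 0, 0.0013, 0.0019, 0.5093, 0.2], [0.036, -0.264, 0, 0.0013, 0.0019, 0.557, 0.2]]]'

```text
time: 11.9
tcp_pos: [0.5153, -0.0023, 0.2295]
tcp_rot: [-0.003, 0.305, 0.952, -0.001]
wrist_force: [-0.0, 0.1, -0.0]
finger_gap: 0.454
gripper_force: 30.0
```

>>> step_hand --moves '[[[0, 0, 0, 0, 0, 0, 0.2], [0, 0, 0, 0, 0, 0, 0.2], [0, 0, 0, 0, 0, 0, 0.2]]]'

```text
time: 12.15
tcp_pos: [0.5154, 0.0002, 0.23]
tcp_rot: [-0.002, 0.301, 0.954, -0.001]
wrist_force: [0.5, -0.5, -1.0]
finger_gap: 0.45
gripper_force: 30.0
```

```bash
python3 -c "
from h import *
go(.516,.0005,.1555,55)"
```

```text
go [-0.0006  0.0009  0.0745 -0.0036 -0.004  -0.0005] tcp [5.154e-01 2.000e-04 2.300e-01] q [-0.13  0.42  1.89 -0.    0.84 -1.09] t 12.15
```

In the tool's units: -0.003 rad / 1.5708 = -0.0019.

>>> step_hand --moves '[[[-0.0005, 0.001, 0.01, -0.0019, -0.0019, 0, 0.2], [-0.0005, 0.001, 0.025, -0.0019, -0.0019, 0, 0.2], [-0.0005, 0.001, 0.042, -0.0019, -0.0019, 0, 0.2], [-0.0005, 0.001, 0.06, -0.0019, -0.0019, 0, 0.2], [-0.0005, 0.001, 0.07, -0.0019, -0.0019, 0, 0.2], [-0.0005, 0.001, 0.074, -0.0019, -0.0019, 0, 0.2], [-0.0005, 0.001, 0.074, -0.0019, -0.0019, 0, 0.2], [-0.0005, 0.001, 0.074, -0.0019, -0.0019, 0, 0.2]]]'

```text
time: 12.82
tcp_pos: [0.5168, 0.0011, 0.1573]
tcp_rot: [0.0, 0.3, 0.954, 0.0]
wrist_force: [0.2, 0.6, 0.3]
finger_gap: 0.451
gripper_force: 30.0
```

```bash
python3 -c "
from h import *
go(.516,.0007,.138,55)"
```

```text
go [ 0.0004 -0.0008  0.0193  0.0004  0.0009  0.0007] tcp [0.5168 0.0011 0.1573] q [-0.13  0.53  1.96 -0.    0.66 -1.09] t 12.8167
```

>>> step_hand --moves '[[[0, -0.001, 0.004, 0, 0, 0, 0.2], [0, -0.001, 0.008, 0, 0, 0, 0.2], [0, -0.001, 0.011, 0, 0, 0, 0.2], [0, -0.001, 0.014, 0, 0, 0, 0.2], [0, -0.001, 0.017, 0, 0, 0, 0.2], [0, -0.001, 0.019, 0, 0, 0, 0.2], [0, -0.001, 0.02, 0, 0, 0, 0.2], [0, -0.001, 0.02, 0, 0, 0, 0.2]]]'

```text
time: 13.48
tcp_pos: [0.5164, 0.0004, 0.1374]
tcp_rot: [0.001, 0.301, 0.954, 0.001]
wrist_force: [0.9, 5.9, 7.1]
finger_gap: 0.451
gripper_force: 30.0
```

>>> step_hand --moves '[[[0.0007, 0.001, 0, 0, 0, 0, 0.2], [0.0007, 0.001, 0, 0, 0, 0, 0.2], [0.0007, 0.001, 0, 0, 0, 0, 0.2]]]'

```text
time: 13.73
tcp_pos: [0.5164, 0.0012, 0.1371]
tcp_rot: [0.001, 0.301, 0.954, 0.0]
wrist_force: [1.8, 2.1, 2.7]
finger_gap: 0.453
gripper_force: 30.0
```

>>> step_hand --moves '[[[0, 0, 0, 0, 0, 0, 0.5], [0, 0, 0, 0, 0, 0, 0.6], [0, 0, 0, 0, 0, 0, 0.7], [0, 0, 0, 0, 0, 0, 0.8], [0, 0, 0, 0, 0, 0, 0.9], [0, 0, 0, 0, 0, 0, 0.9], [0, 0, 0, 0, 0, 0, 0.9], [0, 0, 0, 0, 0, 0, 0.9], [0, 0, 0, 0, 0, 0, 0.9]]]'

```text
time: 14.48
tcp_pos: [0.516, 0.0012, 0.137]
tcp_rot: [0.0, 0.301, 0.954, 0.0]
wrist_force: [0.6, -0.1, 0.6]
finger_gap: 0.9
gripper_force: 0.0
```

>>> step_hand --moves '[[[0, 0, -0.005, 0, 0, 0, 0.95], [0, 0, -0.015, 0, 0, 0, 1], [0, 0, -0.03, 0, 0, 0, 1], [0, 0, -0.05, 0, 0, 0, 1], [0, 0, -0.075, 0, 0, 0, 1], [0, 0, -0.095, 0, 0, 0, 1], [0, 0, -0.095, 0, 0, 0, 1]]]'

```text
time: 15.07
tcp_pos: [0.517, 0.0011, 0.2363]
tcp_rot: [0.004, 0.301, 0.954, 0.001]
wrist_force: [0.1, 0.8, 0.7]
finger_gap: 1.001
gripper_force: 0.0
```

```bash
python3 -c "
from h import *
go(.35,.2,.25,55)"
```

```text
go [ 2.507e-01  6.720e-02 -1.500e-02  3.300e-03  6.300e-03  2.000e-04] tcp [0.517  0.0011 0.2363] q [-0.13  0.41  1.89 -0.    0.84 -1.09] t 15.0667
```

In the tool's units: 0.006 rad / 1.5708 = 0.0038.

>>> step_hand --moves '[[[0.18, 0.12, -0.03, 0.0019, 0.0038, 0, 0.4], [0.18, 0.12, -0.03, 0.0019, 0.0038, 0, 0.4], [0.18, 0.12, -0.03, 0.0019, 0.0038, 0, 0.4], [0.18, 0.12, -0.03, 0.0019, 0.0038, 0, 0.4], [0.18, 0.12, -0.03, 0.0019, 0.0038, 0, 0.4], [0.18, 0.12, -0.03, 0.0019, 0.0038, 0, 0.4], [0.18, 0.12, -0.03, 0.0019, 0.0038, 0, 0.4]]]'

```text
time: 15.65
tcp_pos: [0.4362, 0.2048, 0.2624]
tcp_rot: [-0.003, 0.299, 0.954, -0.0]
wrist_force: [-0.1, -0.3, -1.0]
finger_gap: 0.57
gripper_force: 0.0
```

```bash
python3 - <<'E'
from h import *
go(.5255,-.0853,.22,47)
for n in("top","scene"):
    cv2.imwrite(f"pics/{n}4.png",np.mean([capture(n).astype(float) for _ in range(4)],0)[:,:,::-1])
t=cv2.imread("pics/top4.png")[190:230,290:330];s=cv2.imread("pics/scene4.png")[185:245,235:325]
cv2.imwrite("pics/e4.png",np.hstack([cv2.resize(t,(390,390),interpolation=cv2.INTER_CUBIC),cv2.resize(s,(409,390) if 0 else (400,390),interpolation=cv2.INTER_CUBIC)]))
E
```

```text
go [-0.239  -0.1873  0.0416 -0.0023 -0.0047  0.1436] tcp [0.4362 0.2048 0.2624] q [ 0.3   0.33  1.93  0.    0.88 -0.67] t 15.65[ WARN:0@6.487] global loadsave.cpp:1063 imwrite_ Unsupported depth image for selected encoder is fallbacked to CV_8U.
```

View pics/e4.png

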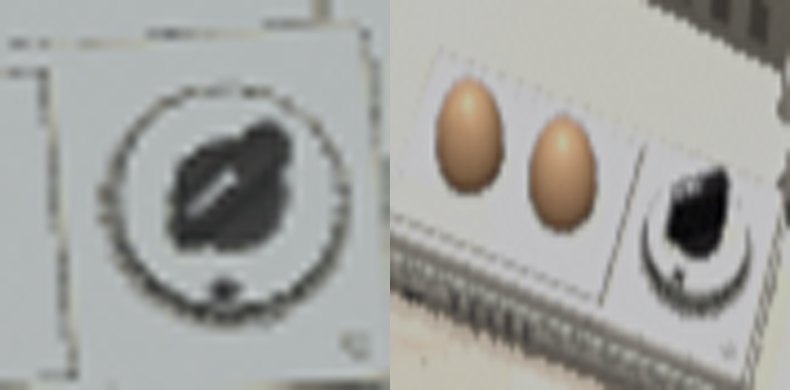

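Both eggs stand upright in their pockets, at (468,135) and (563,173) on the right. On the left the white line runs from (238,172) to (190,213) and the pip is at (224,288).

```bash
cat > ang.py <<'E'
from h import *
import sys
im=cv2.imread(sys.argv[1]);B=float(sys.argv[2]) if len(sys.argv)>2 else None
g=cv2.resize(cv2.cvtColor(im[190:230,290:330],cv2.COLOR_BGR2GRAY),None,fx=8,fy=8,interpolation=cv2.INTER_CUBIC)
d=(g<95).astype(np.uint8);N,L,st,ce=cv2.connectedComponentsWithStats(d)
px=lambda c:((c[0]+.5)/8-.5+290,(c[1]+.5)/8-.5+190)
A=np.array([.5255,-.0853])
big=None
for i in range(1,N):
    if 30<st[i,4]:
        w=onz("top",*px(ce[i]),.073)
        if np.linalg.norm(w[:2]-A)<.05:print("dark",st[i,4],w.round(4),np.degrees(np.arctan2(*(w[:2]-A)[::-1])).round(1))
        if big is None or st[i,4]>st[big,4]:big=i
hull=np.zeros_like(d);c=max(cv2.findContours((L==big).astype(np.uint8),0,1)[0],key=cv2.contourArea)
cv2.drawContours(hull,[c],-1,1,-1);hull=cv2.erode(hull,np.ones((9,9)))
w=(hull>0)&(g>np.percentile(g[hull>0],50)+25)
ys,xs=np.nonzero(w);P=np.array([onz("top",*px(p),.103)[:2] for p in zip(xs,ys)])
wt=g[ys,xs].astype(float);m=np.average(P,0,wt);ev,V=np.linalg.eigh(np.cov((P-m).T,aweights=wt))
v=V[:,1];v=v if v[0]<0 else -v
s=(P-m)@v
print("white line n",len(P),"ends",(m+v*s.min()).round(4),(m+v*s.max()).round(4),"angle",np.degrees(np.arctan2(v[1],v[0])).round(1),"mean-from-axis angle",np.degrees(np.arctan2(*(m-A)[::-1])).round(1))
E
for f in top4 top3 top0; do python3 ang.py pics/$f.png; done
```

```text
dark 7022 [ 0.5287 -0.0871  0.073 ] -29.5
dark 184 [ 0.5089 -0.0591  0.073 ] 122.3
dark 338 [ 0.5029 -0.1069  0.073 ] -136.2
dark 960 [ 0.4962 -0.0796  0.073 ] 169.0
dark 246 [ 0.5002 -0.0851  0.073 ] 179.5
white line n 722 ends [ 0.5277 -0.0861] [ 0.5154 -0.0736] angle 134.6 mean-from-axis angle 124.6
dark 6959 [ 0.5287 -0.0871  0.073 ] -29.7
dark 169 [ 0.5089 -0.0592  0.073 ] 122.4
dark 31 [ 0.5104 -0.1137  0.073 ] -118.0
dark 270 [ 0.5019 -0.1061  0.073 ] -138.6
dark 903 [ 0.4963 -0.0796  0.073 ] 169.0
dark 230 [ 0.5002 -0.0851  0.073 ] 179.5
white line n 727 ends [ 0.5279 -0.0863] [ 0.5154 -0.0736] angle 134.6 mean-from-axis angle 124.5
dark 7589 [ 0.5287 -0.087   0.073 ] -28.5
dark 46 [ 0.5424 -0.0586  0.073 ] 57.7
dark 77 [ 0.536  -0.0557  0.073 ] 70.4
dark 78 [ 0.5263 -0.0528  0.073 ] 88.5
dark 2900 [ 0.5009 -0.0845  0.073 ] 178.2
white line n 680 ends [ 0.5277 -0.0861] [ 0.5156 -0.0737] angle 134.4 mean-from-axis angle 124.5
```

```bash
python3 -c "
from h import *
go(.5265,-.0855,.22,45)"
```

```text
go [-0.238  -0.184   0.0409 -0.0035 -0.0052  0.173 ] tcp [0.4377 0.2018 0.2617] q [ 0.29  0.33  1.93  0.    0.88 -0.67] t 16.05
```

Careful with the scale: turns go in shares of 90 degrees. That gives: 0.173 rad / 1.5708 = 0.1101.

>>> step_hand --moves '[[[-0.238, -0.184, 0.041, -0.0019, -0.0032, 0.1101, 0.4], [-0.238, -0.184, 0.041, -0.0019, -0.0032, 0.1101, 0.4], [-0.238, -0.184, 0.041, -0.0019, -0.0032, 0.1101, 0.4], [-0.238, -0.184, 0.041, -0.0019, -0.0032, 0.1101, 0.4], [-0.238, -0.184, 0.041, -0.0019, -0.0032, 0.1101, 0.4], [-0.238, -0.184, 0.041, -0.0019, -0.0032, 0.1101, 0.4], [-0.238, -0.184, 0.041, -0.0019, -0.0032, 0.1101, 0.4], [-0.238, -0.184, 0.041, -0.0019, -0.0032, 0.1101, 0.4], [-0.238, -0.184, 0.041, -0.0019, -0.0032, 0.1101, 0.4], [-0.238, -0.184, 0.041, -0.0019, -0.0032, 0.1101, 0.4]]]'

```text
time: 16.88
tcp_pos: [0.5262, -0.0851, 0.2197]
tcp_rot: [-0.001, 0.383, 0.924, -0.0]
wrist_force: [0.3, 1.0, 0.4]
finger_gap: 0.402
gripper_force: 0.0
```

>>> step_hand --moves '[[[0, 0, 0, 0, 0, 0, 0.4], [0, 0, 0, 0, 0, 0, 0.4], [0, 0, 0, 0, 0, 0, 0.4]]]'

```text
time: 17.13
tcp_pos: [0.5263, -0.0834, 0.2204]
tcp_rot: [0.0, 0.381, 0.924, -0.0]
wrist_force: [0.8, -0.5, -0.9]
finger_gap: 0.4
gripper_force: 0.0
```

```bash
python3 -c "
from h import *
go(.5265,-.0855,.1565,45)"
```

```text
go [-0.0016 -0.0014  0.0639  0.      0.0002  0.0031] tcp [ 0.5263 -0.0834  0.2204] q [-0.28  0.45  1.86 -0.    0.83 -1.07] t 17.1333
```

In the tool's units: 0.003 rad / 1.5708 = 0.0019.

>>> step_hand --moves '[[[-0.001, -0.001, 0.01, 0, 0, 0.0019, 0.4], [-0.001, -0.001, 0.025, 0, 0, 0.0019, 0.4], [-0.001, -0.001, 0.04, 0, 0, 0.0019, 0.4], [-0.001, -0.001, 0.05, 0, 0, 0.0019, 0.4], [-0.001, -0.001, 0.057, 0, 0, 0.0019, 0.4], [-0.001, -0.001, 0.062, 0, 0, 0.0019, 0.4], [-0.001, -0.001, 0.062, 0, 0, 0.0019, 0.4], [-0.001, -0.001, 0.062, 0, 0, 0.0019, 0.4]]]'

```text
time: 17.8
tcp_pos: [0.5266, -0.0859, 0.1582]
tcp_rot: [-0.0, 0.383, 0.924, -0.0]
wrist_force: [-0.2, -0.1, -0.3]
finger_gap: 0.402
gripper_force: 0.0
```

```bash
python3 -c "
from h import *
go(.5265,-.0855,.1560,45)"
```

```text
go [ 0.0004  0.0002  0.0022 -0.0001  0.     -0.0013] tcp [ 0.5266 -0.0859  0.1582] q [-0.29  0.54  1.92 -0.    0.68 -1.07] t 17.8
```

>>> step_hand --moves '[[[0, 0, 0.001, 0, 0, 0, 0.3], [0, 0, 0.001, 0, 0, 0, 0.1], [0, 0, 0.001, 0, 0, 0, 0], [0, 0, 0.001, 0, 0, 0, 0], [0, 0, 0.001, 0, 0, 0, 0], [0, 0, 0.001, 0, 0, 0, 0], [0, 0, 0.001, 0, 0, 0, 0], [0, 0, 0.001, 0, 0, 0, 0]]]'

```text
time: 18.47
tcp_pos: [0.5268, -0.0858, 0.1574]
tcp_rot: [0.0, 0.383, 0.924, 0.0]
wrist_force: [1.4, 3.6, 3.6]
finger_gap: 0.126
gripper_force: 30.0
```

```bash
python3 -c "
from h import *
print(telemetry.get_state()['wrist_torque'])
go(.5265,-.0855,.157,89.5)"
```

```text
[ 0.76538374 -0.29672721 -0.07082706]
go [ 4.000e-04  0.000e+00  4.000e-04  2.000e-04  6.000e-04 -7.781e-01] tcp [ 0.5268 -0.0858  0.1574] q [-0.29  0.55  1.92  0.    0.68 -1.07] t 18.4667
```

In the tool's units: -0.778 rad / 1.5708 = -0.4953.

>>> step_hand --moves '[[[0, 0, 0, 0, 0, -0.0318, 0], [0, 0, 0, 0, 0, -0.0764, 0], [0, 0, 0, 0, 0, -0.1273, 0], [0, 0, 0, 0, 0, -0.1846, 0], [0, 0, 0, 0, 0, -0.2419, 0], [0, 0, 0, 0, 0, -0.2992, 0], [0, 0, 0, 0, 0, -0.3565, 0], [0, 0, 0, 0, 0, -0.4138, 0], [0, 0, 0, 0, 0, -0.4647, 0], [0, 0, 0, 0, 0, -0.4953, 0]]]'

```text
time: 19.3
tcp_pos: [0.527, -0.0852, 0.1574]
tcp_rot: [0.001, 0.002, 1.0, 0.0]
wrist_force: [4.4, 10.2, 3.0]
finger_gap: 0.124
gripper_force: 30.0
```

>>> step_hand --moves '[[[0, 0, 0, 0, 0, 0, 0], [0, 0, 0, 0, 0, 0, 0], [0, 0, 0, 0, 0, 0, 0]]]'

```text
time: 19.55
tcp_pos: [0.527, -0.0852, 0.1574]
tcp_rot: [0.001, 0.004, 1.0, 0.0]
wrist_force: [2.5, 10.5, 3.9]
finger_gap: 0.123
gripper_force: 30.0
```

```bash
python3 -c "
from h import *
go(.5265,-.0855,.157,89.5)"
```

```text
go [ 0.0005 -0.0003  0.0004  0.0007  0.0011 -0.0002] tcp [ 0.527  -0.0852  0.1574] q [-0.28  0.55  1.92  0.    0.68 -1.85] t 19.55
```

>>> step_hand --moves '[[[0, 0.001, 0, 0, 0, 0, 0], [0, 0.001, 0, 0, 0, 0, 0], [0, 0.001, 0, 0, 0, 0, 0]]]'

```text
time: 19.8
tcp_pos: [0.527, -0.085, 0.1574]
tcp_rot: [0.001, 0.004, 1.0, -0.0]
wrist_force: [3.3, 3.1, 4.7]
finger_gap: 0.124
gripper_force: 30.0
```

>>> step_hand --moves '[[[0, 0, 0, 0, 0, 0, 0.15], [0, 0, 0, 0, 0, 0, 0.2], [0, 0, 0, 0, 0, 0, 0.25], [0, 0, 0, 0, 0, 0, 0.3], [0, 0, 0, 0, 0, 0, 0.35], [0, 0, 0, 0, 0, 0, 0.35], [0, 0, 0, 0, 0, 0, 0.35]]]'

```text
time: 20.38
tcp_pos: [0.5265, -0.085, 0.157]
tcp_rot: [-0.0, 0.004, 1.0, -0.0]
wrist_force: [0.3, -0.0, -0.4]
finger_gap: 0.353
gripper_force: 0.0
```

>>> step_hand --moves '[[[0, 0, -0.01, 0, 0, 0, 0.35], [0, 0, -0.025, 0, 0, 0, 0.35], [0, 0, -0.045, 0, 0, 0, 0.35], [0, 0, -0.07, 0, 0, 0, 0.35], [0, 0, -0.09, 0, 0, 0, 0.35], [0, 0, -0.09, 0, 0, 0, 0.35]]]'

```text
time: 20.88
tcp_pos: [0.5275, -0.0851, 0.2514]
tcp_rot: [0.003, 0.004, 1.0, -0.001]
wrist_force: [-1.1, -0.6, 0.3]
finger_gap: 0.348
gripper_force: 0.0
```

```bash
python3 -c "
from h import *
go(.436,.205,.262,89.5)"
```

```text
go [ 9.390e-02  2.893e-01 -1.160e-02 -1.700e-03  5.700e-03  1.000e-04] tcp [ 0.5275 -0.0851  0.2514] q [-0.28  0.41  1.83 -0.    0.89 -1.85] t 20.8833
```

In the tool's units: 0.005 rad / 1.5708 = 0.0032.

>>> step_hand --moves '[[[0.094, 0.289, -0.012, 0, 0.0032, 0, 0.35], [0.094, 0.289, -0.012, 0, 0.0032, 0, 0.35], [0.094, 0.289, -0.012, 0, 0.0032, 0, 0.35], [0.094, 0.289, -0.012, 0, 0.0032, 0, 0.35], [0.094, 0.289, -0.012, 0, 0.0032, 0, 0.35], [0.094, 0.289, -0.012, 0, 0.0032, 0, 0.35], [0.094, 0.289, -0.012, 0, 0.0032, 0, 0.35], [0.094, 0.289, -0.012, 0, 0.0032, 0, 0.35], [0.094, 0.289, -0.012, 0, 0.0032, 0, 0.35]]]'

```text
time: 21.63
tcp_pos: [0.4338, 0.2074, 0.2592]
tcp_rot: [-0.003, 0.002, 1.0, 0.0]
wrist_force: [0.1, -0.4, 0.4]
finger_gap: 0.351
gripper_force: 0.0
```

```bash
python3 - <<'E'
from h import *
for n in("top","scene"):
    cv2.imwrite(f"pics/{n}5.png",np.mean([capture(n).astype(float) for _ in range(4)],0).astype(np.uint8)[:,:,::-1])
t=cv2.imread("pics/top5.png")[190:230,290:330];s=cv2.imread("pics/scene5.png")[185:245,235:325]
cv2.imwrite("pics/e5.png",np.hstack([cv2.resize(t,(390,390),interpolation=cv2.INTER_CUBIC),cv2.resize(s,(400,390),interpolation=cv2.INTER_CUBIC)]))
E
python3 ang.py pics/top5.png
```

```text
dark 6974 [ 0.5295 -0.0861  0.073 ] -10.8
dark 187 [ 0.5089 -0.0591  0.073 ] 122.3
dark 40 [ 0.5103 -0.1137  0.073 ] -118.2
dark 297 [ 0.5019 -0.106   0.073 ] -138.6
dark 971 [ 0.4962 -0.0797  0.073 ] 169.2
dark 244 [ 0.5001 -0.0851  0.073 ] 179.5
white line n 710 ends [ 0.528  -0.0867] [ 0.511  -0.0867] angle 179.9 mean-from-axis angle -167.5
```

View pics/e5.png

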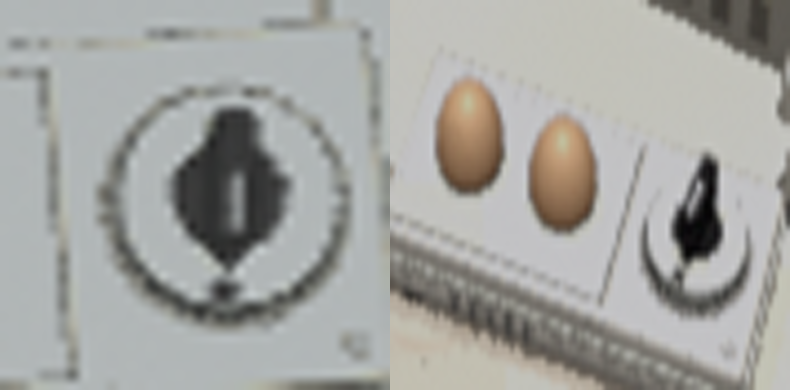

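The nose tip at (229,265) points at the pip at (224,288), about 1.5 mm off sideways against the 4 mm allowed. The pip hasn't moved (0.5001, -0.0851) and both eggs are still upright. I'm handing in.

```bash
python3 -c "
from bench import manip, workorder, telemetry, capture, camera_model
print(workorder.job_done())"
```

```text
the job is handed in; nothing more can be done
None
```

The job is handed in at about 22 s of the 64 s, with no verdict returned: in the last pictures both eggs stand upright in the pockets, the pointer is about 1.5 mm from the pip, and the collar has not moved.

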